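Free the mended lid from the vise and close the ink tin

ROBOT

A 7-joint arm with a two-finger parallel gripper is mounted at the origin on the work surface. World frame = base frame: x ahead of the robot, y to its left, z up, the work surface at z = 0. Lengths are in m, angles in rad, forces in N, time in s.
With the tool pointing down it reaches from about 0.425 to 0.95 m from the base axis. Payload 4.7 kg.
Tool frame: the origin (TCP) lies midway between the tips of the shut fingers; the grasp point (between the pads) lies 19 mm behind it; z points along the fingers, y is the line along which they close (so a half turn about z gives the same grasp; the last joint's range is limited). The gripper opens to 85 mm and grips with 20 to 120 N. Pads are 22 mm wide; open, the fingers measure 114 mm over their backs; the gripper's body (76 mm by 85 mm) begins 54 mm behind the grasp point. The pads swing forward as they close: fully open they stand 13 mm farther back than shut.
Start: joints at [1.172, 0.469, -0.049, 1.532, 0.024, 1.141, -0.082], TCP at [0.244, -0.629, 0.231] pointing down, gripper open.
Joint ranges: [-2.59, 2.59], [-0.33, 1.99], [-1.39, 1.29], [0.1, 2.45], [-1.04, 4.18], [0.21, 1.99], [-2.66, 2.66]. Speed limits (rad/s): [2.57, 2.57, 3.14, 3.14, 3.14, 3.14, 3.14].

INTERFACE

Orientations are given as a unit quaternion [x, y, z, w].
In Python, from bench import sensors, imaging, manip gives the robot as it stands.
- The arm moves only by the tool play_rows, never from a script. Its argument "plan" is a list of rows, each a list of 7 numbers: the turn, a rotation vector about the tool's x, y, z scaled (see below), then the shift along the tool's x, y, z scaled (see below), then the closure, from 0 (fully open) to 1 (shut). In form: [[rx, ry, rz, x, y, z, gripper], ...]. A call has 1 to 12 rows; each row is the pose to reach, as a shift and turn from the pose commanded when the call began, along the tool's axes at that moment; what a row does not reach only later rows make up. The controller multiplies each number of a shift by 300 mm and each number of a turn by 90 degrees. A row lasts 1/10 s, in which the tool goes at most 50 mm and 8.59 degrees, less where a joint would pass 70% of its speed; a pose out of reach is approached as far as the arm can. A call with a number of a shift or a turn outside -1 to 1 is refused whole. A call with a gripper value outside its range is refused whole. The fingers move at their own pace and stop on an object; the grip force is fixed at half the most. Time passes only in rows, so rows that repeat a pose let the fingers close. It gives the time, the measured TCP pose, the force, the opening and the grip force at its end, in the units of the state.
- sensors.observe(): the state, without advancing time (a new reading comes with each control period).
- imaging.capture(name): name is "scene" or "top"; returns a dict with "image" (400x640x3 uint8, red, green, blue), "z_map" (400x640 float32, m along the optical axis (not along the pixel's ray), 0 where there is no reading), "K" (3x3 intrinsics, pixels), "world_from_camera" (4x4, takes a point from camera to world coordinates). Camera axes: x right, y down, z forward; pixel columns grow to the right and rows downward; lengths in m; the calibration is good to about 2 mm. A picture is of the moment at which its call begins.
- manip.job_done(): hands the job in; it is judged then, once.
The state is a dict: "clock": time; "joint_pos": joint angles; "joint_vel": joint speeds; "joint_torque": joint torques, N m; "eef_pos": TCP position; "tool_rot": TCP orientation; "contact_force": force on the tool from outside, world axes, zero at the start; "torque": the same for the moment, N m; "grip_width": opening from 0.0 (shut) to 1.0 (fully open); "finger_force": force on a finger pad.
Only numpy, scipy, OpenCV 4.12 (cv2) and the standard library are available. Lean on these libraries where they do the work, as an engineer would, in place of code of your own. Each camera call takes 0.05 s, during which the arm holds its last target. There are 200 camera calls.

TASK

The round lid with the bar handle has had its handle fixed and is still held in the bench vise. Slide the vise's jaw well open, lift the lid out by its handle and set it on the wide open tin so that it sits fully seated and level, lowering it by hand rather than letting it drop. Leave the tin standing upright where it is, and do not disturb the narrow tin, the bottle or the squeegee.

Things in the scene. Friction and masses are not known exactly. Their poses are not given: they have to be found in the camera images.
- vise: Dark steel bench vise bolted down. Origin on the table below the centre of the lid it holds; z up. Bed 110 mm wide (y), from x = -200 to +85 mm, its top 25 mm above the table; four feet 12 mm high reach y = +-87 mm. Fixed jaw on the +x side: face at x = +51 mm, top 55 mm above the table, no lip. The sliding jaw, on the -x side (towards the robot), opens along -x.
- jaw (a joint): Slide of the vise's moving jaw along vise -x: 0 = closed on the lid, 0.06 m = end of travel. Stiff (3 to 5 N), stays where left. A grey block 110 mm wide (y), 72 mm long, top 55 mm above the table; at 0 its face is at vise x = -51 mm and its lip reaches 10 mm over the lid's edge (to x = -41 mm), so the lid cannot be lifted while it is closed.
- jaw_grip (a point): Middle of the top face of the sliding jaw's upright steel grip plate (14 mm thick along the vise's x, 60 mm long along y, standing 42 mm above the jaw's top face; the point is 97 mm above the table). It moves with the jaw; at joint 0 it is at vise x = -105 mm. Axes as the vise's.
- lid: Round aluminium lid with a dark steel bar handle, 0.2 kg. Origin: centre of its underside, z up. A plug 79 mm in diameter (lower edge tapered to 68 mm), 8 mm high, under a disc 100 mm in diameter, 5 mm thick (z = 8 to 13 mm). At the start it lies on the vise's bed, origin 25 mm above the table. Seated on the tin, its disc rests on the rim, origin 8 mm below the rim.
- lid_grip (a point): Centre of the lid's bar handle, 44 mm above the lid's origin. The bar is 60 mm long along the lid's x, 14 mm thick along y, 18 mm high (lid z = 35 to 53 mm), on two posts at its ends.
- tin: The wide tin: plain steel, empty, open at the top, loose on the table, about 0.3 kg. Outer diameter 92 mm (95 mm over its beads), inner 86 mm, 100 mm high. Origin at the centre of its underside, z up.
- tin_rim (a point): Centre of the wide tin's mouth, level with its rim, 100 mm above its underside.
- narrow_tin: Bystander: narrow open steel tin, 60 mm in diameter, 125 mm high; the lid does not fit it. Origin at the centre of its underside.
- bottle: Bystander: white plastic bottle with a cap, 72 mm in diameter, 190 mm high. Origin at the centre of its underside.
- squeegee: Bystander: wooden squeegee with a rubber blade, lying flat, 150 mm long along its y, 62 mm wide, 24 mm high. Origin under the middle of its wooden bar.
Mind the look-alikes: they are no part of the job. Leave any pink look-alike of the lid alone.

How it is judged:
On the way, in this order (a step that is already met when the one before it is completed fails the run):
1. the vise's jaw has been slid open by more than 30 mm (value of joint jaw above 0.03 m), for 0.1 s.
2. the lid has been lifted clear of the vise (height (world z) of lid above 0.065 m and contact force between lid and vise below 0.01 N), for 0.1 s.
3. the lid is seated on the wide tin's rim while the fingers still touch it (z of lid in the frame of tin between 0.0885 and 0.0945 m and horizontal distance between lid and tin below 0.007 m and angle between lid's own z axis and vertical below 0.05 rad and contact force between the fingers and lid above 0.2 N), for 0.05 s.
At the end, for the whole second after the job is handed in: The lid sits on the wide tin: its origin 88.5 to 94.5 mm above the tin's underside (92 mm when seated), within 7 mm of the tin's axis, level to 0.05 rad; the tin stands upright (0.05 rad) within 30 mm of where it started; lid and tin are at rest and the lid is released (z of lid in the frame of tin between 0.0885 and 0.0945 m and horizontal distance between lid and tin below 0.007 m and angle between each of lid, tin's own z axis and vertical below 0.05 rad and distance of tin from where it was at the start of the episode below 0.03 m and linear speed of each of lid, tin below 0.02 m/s and contact force between the fingers and lid below 0.01 N); the robot touches nothing.
It fails at once if the lid is dropped: moving faster than 0.4 m/s (a fall of about 8 mm) with no finger on it (linear speed of lid above 0.4 m/s and contact force between the fingers and lid below 0.01 N).
It fails at once if the narrow tin is pushed more than 30 mm or tipped over (distance of narrow_tin from where it was at the start of the episode above 0.03 m or angle between narrow_tin's own z axis and vertical above 0.4 rad).
It fails at once if the bottle is pushed more than 30 mm or tipped over (distance of bottle from where it was at the start of the episode above 0.03 m or angle between bottle's own z axis and vertical above 0.4 rad).
It fails at once if the squeegee is pushed more than 30 mm or tipped over (distance of squeegee from where it was at the start of the episode above 0.03 m or angle between squeegee's own z axis and vertical above 0.4 rad).
It also fails if it takes over 62 s, if anything falls off the work surface, if the arm or the gripper's body presses on something with over 40 N, if the wrist force passes 120 N, or if a joint passes its speed limit or range.

## Working session

There is one attempt and no reset: what is moved stays moved. The work goes in short steps, Python scripts to look and compute and a tool call to move; the robot and the scene stay as the last step left them, time stands still between calls to the robot, and variables do not carry over. Pictures are saved under pics/ and viewed, at most 10 in all, crops included, and the job is handed in when it is done.

Besides the shell and the picture viewer there is one more tool, called as a command line: name --pt "numbers of a row" for each row, then --argument value for the rest. play_rows: Moves the arm, as the interface text tells. Shifts and turns lie within -1 to 1; 1 stands for 300 mm of shift or 90 degrees of turn. Its arguments: {"type":"object","properties":{"plan":{"type":"array"}},"required":["plan"]}

```bash
mkdir -p pics; ls; cat > h.py <<'E'
import numpy as np, cv2
from bench import sensors, imaging, manip
def cap(n):
    c=imaging.capture(n); np.savez(f'{n}.npz',**c); return c
def cloud(c):
    z=c['z_map']; K=c['K']; v,u=np.mgrid[:z.shape[0],:z.shape[1]]
    P=np.stack([(u-K[0,2])/K[0,0]*z,(v-K[1,2])/K[1,1]*z,z,np.ones_like(z)],-1)
    W=(P@c['world_from_camera'].T)[...,:3]; W[z==0]=np.nan; return W
def ray(c,u,v,h):
    T=c['world_from_camera']; d=T[:3,:3]@np.linalg.inv(c['K'])@[u,v,1]; o=T[:3,3]
    return o+d*(h-o[2])/d[2]
def proj(c,p):
    T=np.linalg.inv(c['world_from_camera']); q=c['K']@(T[:3,:3]@p+T[:3,3]); return q[:2]/q[2]
E
python3 - <<'E'
from h import *
for n in('scene','top'):
    c=cap(n); cv2.imwrite(f'pics/{n}0.png',c['image'][...,::-1]); print(n,c['K'].round(1).tolist(),c['world_from_camera'].round(3).tolist())
s=sensors.observe(); print({k:np.round(v,3).tolist() for k,v in s.items()})
E
```

```text
pics
scene [[452.7, 0.0, 316.2], [0.0, 452.7, 205.2], [0.0, 0.0, 1.0]] [[-0.069, 0.828, -0.556, 1.227], [0.997, 0.065, -0.028, 0.016], [0.013, -0.556, -0.831, 1.046], [0.0, 0.0, 0.0, 1.0]]
top [[421.9, 0.0, 316.2], [0.0, 421.9, 201.0], [0.0, 0.0, 1.0]] [[-0.076, -0.977, 0.199, 0.358], [-0.997, 0.074, -0.018, 0.021], [0.003, -0.2, -0.98, 1.2], [0.0, 0.0, 0.0, 1.0]]
{'clock': 0.1, 'joint_pos': [1.172, 0.469, -0.049, 1.534, 0.024, 1.141, -0.082], 'joint_vel': [0.001, 0.0, -0.002, -0.003, 0.0, -0.0, -0.001], 'joint_torque': [0.001, -51.151, -0.047, -23.839, 0.011, 0.004, -0.0], 'eef_pos': [0.244, -0.629, 0.23], 'tool_rot': [0.983, 0.184, -0.0, -0.001], 'contact_force': [-0.116, 0.539, 0.454], 'torque': [-0.026, -0.013, -0.04], 'finger_force': 0.0, 'grip_width': 0.996}
```

View pics/scene0.png

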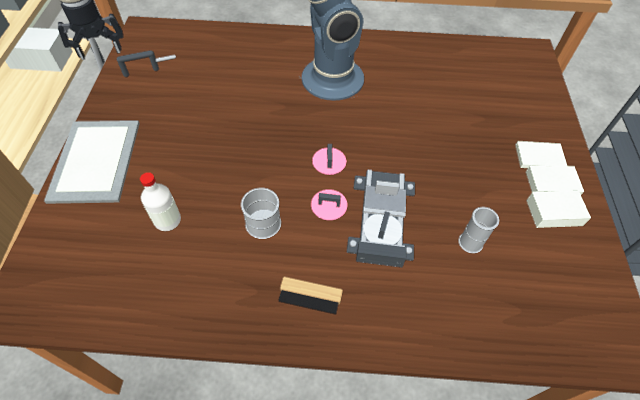

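View pics/top0.png

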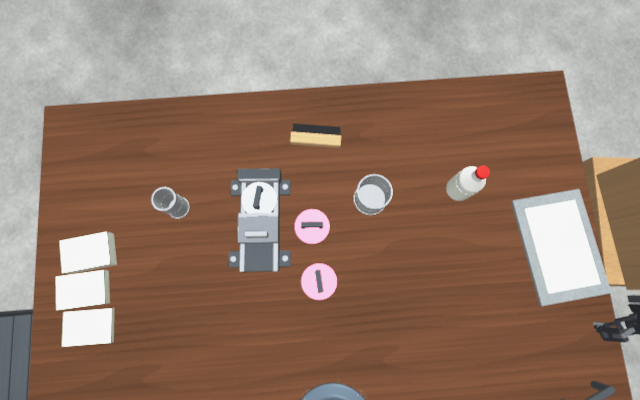

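The scene shows these objects:
- **Vise:** it holds the silver lid at top (259,198) / scene (383,228). Its grip plate is at top (256,234).
- **Pink look-alike lids:** top (312,226) and (319,282). These are not to be touched.
- **Wide tin:** top (373,194) / scene (261,212). The narrow tin is at top (170,203).
- **Bottle and squeegee:** top (467,182) and (316,135).

The lid meant is the silver one in the vise, because it is aluminium and clamped. The tin meant is the wide one at top (373,194).

```bash
cat > m.py <<'E'
from h import *
def blob(W,m,name):
    p=W[m]; print(name,'n',len(p),'med',np.nanmedian(p,0).round(4),'z',np.nanpercentile(p[:,2],[5,95]).round(4))
    r=cv2.minAreaRect((p[:,:2]*1000).astype(np.float32)); print('   rect mm',np.round(r[0],1),np.round(r[1],1),round(r[2],1))
    return p
def fitc(p):
    A=np.c_[2*p[:,:2],np.ones(len(p))]; s=np.linalg.lstsq(A,(p[:,:2]**2).sum(1),rcond=None)[0]; return s[:2].round(4),round(float(np.sqrt(s[2]+s[0]**2+s[1]**2)),4)
C={n:dict(np.load(n+'.npz')) for n in('scene','top')}
for n,tin,lid,vis in(('top',(350,170,396,220),(236,178,282,218),(225,165,295,275)),('scene',(238,184,286,242),(358,205,410,250),(345,165,418,268))):
    c=C[n]; W=cloud(c); v,u=np.mgrid[:400,:640]
    box=lambda b:(u>=b[0])&(u<b[2])&(v>=b[1])&(v<b[3])
    Z=W[...,2]; print('==',n,'table z',np.nanmedian(Z[box((420,250,480,300))]).round(4))
    p=blob(W,box(tin)&(Z>.094)&(Z<.108),'rim'); print('   circ',fitc(p))
    p=blob(W,box(lid)&(Z>.067)&(Z<.084),'handle top+side')
    p=blob(W,box(lid)&(Z>.072)&(Z<.084),'handle top')
    hsv=cv2.cvtColor(c['image'],cv2.COLOR_RGB2HSV)
    p=blob(W,box(lid)&(Z>.033)&(Z<.043)&(hsv[...,2]>170),'disc')
    p=blob(W,box(vis)&(Z>.088)&(Z<.104),'grip plate')
    p=blob(W,box(vis)&(Z>.05)&(Z<.06),'jaws top')
a=C['top']['image'][160:280,220:300,::-1]; b=C['scene']['image'][160:280,340:420,::-1]
cv2.imwrite('pics/crop1.png',cv2.resize(np.hstack([a,b]),None,fx=5,fy=5,interpolation=cv2.INTER_CUBIC))
E
python3 m.py
```

```text
== top table z -0.0002
rim n 225 med [ 0.5966 -0.1585  0.0996] z [0.0958 0.1028]
   rect mm [ 595.  -156.8] [94.6 94.3] 83.0
   circ (array([ 0.5955, -0.1569]), 0.0453)
handle top+side n 121 med [0.6105 0.1591 0.0781] z [0.072  0.0812]
   rect mm [610.5 159.4] [14.4 59.3] 74.9
handle top n 115 med [0.6111 0.1594 0.0781] z [0.0739 0.0814]
   rect mm [610.6 159.5] [14.1 59.1] 76.9
disc n 752 med [0.6137 0.1535 0.0383] z [0.0343 0.0418]
   rect mm [618.  158.6] [98.3 88.1] 85.6
grip plate n 114 med [0.506  0.1654 0.0967] z [0.0919 0.1   ]
   rect mm [505.1 165.4] [58.3 12.7] 85.5
jaws top n 1524 med [0.5513 0.1608 0.055 ] z [0.0512 0.0587]
   rect mm [592.3 160.6] [117.4 207.2] 85.8
== scene table z -0.0003
rim n 259 med [ 0.5976 -0.1608  0.0988] z [0.0953 0.1021]
   rect mm [ 599.1 -158.4] [95.6 95. ] 42.5
   circ (array([ 0.5989, -0.1578]), 0.0452)
handle top+side n 122 med [0.617  0.1576 0.0771] z [0.0718 0.0806]
   rect mm [615.5 158.5] [14.  60.6] 76.3
handle top n 115 med [0.6157 0.1591 0.0772] z [0.0736 0.0807]
   rect mm [615.5 158.5] [14.  60.6] 76.3
disc n 791 med [0.6145 0.1554 0.0377] z [0.0345 0.0408]
   rect mm [611.3 159.2] [97.9 85.6] 86.8
grip plate n 135 med [0.5113 0.1644 0.0957] z [0.0893 0.0988]
   rect mm [509.1 165.7] [60.1 17.1] 87.2
jaws top n 1518 med [0.563  0.1587 0.0545] z [0.0512 0.0578]
   rect mm [594.3 160.7] [119.9 210.9] 86.0
```

View pics/crop1.png

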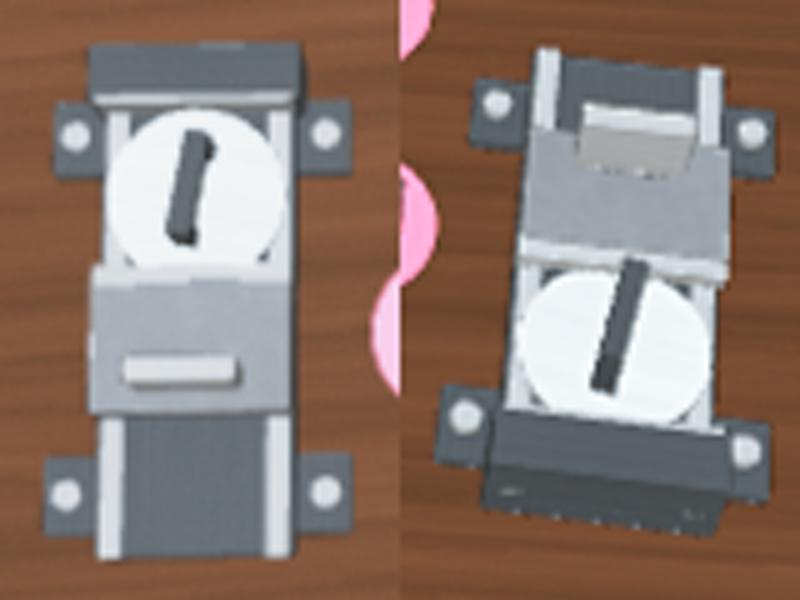

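The crop confirms it: the silver disc with the dark bar is in the vise at crop (195,190) and (620,345), held under the jaw lip. The pink lids are only at the crop edges.

The two views differ by about 4 mm, and I use their means:
- **Handle:** (0.613, 0.159), top at z 0.078, bar at −13.5°.
- **Rim:** (0.597, −0.1575), z 0.100.
- **Grip plate:** (0.507, 0.1655), vise yaw −4.1°.

```bash
cat > g.py <<'E'
import sys; from h import *
from scipy.spatial.transform import Rotation as R
# args: triples "x,y,z,yawOfToolY"; prints scaled shift/turn from present pose, tool pointing down
def goal(a,p,q):
    t=np.radians(a[3]); y=np.array([np.cos(t),np.sin(t),0]); z=np.array([0,0,-1.]); Rt=R.from_matrix(np.c_[np.cross(y,z),y,z])
    d=q.inv().apply(np.array(a[:3])-p)/.3; w=(q.inv()*Rt).as_rotvec()/(np.pi/2)
    return np.r_[w,d].round(3)
s=sensors.observe(); p=np.array(s['eef_pos']); q=R.from_quat(s['tool_rot']); y=q.as_matrix()[:,1]
print('pos',p.round(4),'yawY',np.degrees(np.arctan2(y[1],y[0])).round(1),'tilt',np.degrees(np.arccos(-q.as_matrix()[2,2])).round(2),'F',np.round(s['contact_force'],1),'w',round(float(s['grip_width']),3),'ff',np.round(s['finger_force'],1),'t',round(s['clock'],2))
for k in sys.argv[1:]:
    print(k,goal([float(i) for i in k.split(',')],p,q).tolist())
E
python3 g.py 0.45,-0.40,0.28,-45
```

```text
pos [ 0.2438 -0.6289  0.2304] yawY -68.8 tilt 0.1 F [-0.1  0.5  0.5] w 0.996 ff 0.0 t 0.1
0.45,-0.40,0.28,-45 [-0.001, -0.0, -0.265, 0.917, -0.463, -0.165]
```

play_rows --pt "0 0 -0.265 0.917 -0.463 -0.165 0" --pt "0 0 -0.265 0.917 -0.463 -0.165 0" --pt "0 0 -0.265 0.917 -0.463 -0.165 0" --pt "0 0 -0.265 0.917 -0.463 -0.165 0" --pt "0 0 -0.265 0.917 -0.463 -0.165 0" --pt "0 0 -0.265 0.917 -0.463 -0.165 0" --pt "0 0 -0.265 0.917 -0.463 -0.165 0" --pt "0 0 -0.265 0.917 -0.463 -0.165 0" --pt "0 0 -0.265 0.917 -0.463 -0.165 0" --pt "0 0 -0.265 0.917 -0.463 -0.165 0" --pt "0 0 -0.265 0.917 -0.463 -0.165 0"

```text
clock: 1.2
eef_pos: [0.4486, -0.4022, 0.2803]
tool_rot: [0.924, 0.381, -0.001, -0.0]
contact_force: [-0.1, -0.9, 0.5]
grip_width: 1.0
finger_force: 0.0
```

```bash
python3 g.py 0.50,-0.12,0.28,-25
```

```text
pos [ 0.4486 -0.4022  0.2803] yawY -45.2 tilt 0.06 F [-0.1 -0.9  0.5] w 1.0 ff 0.0 t 1.2
0.50,-0.12,0.28,-25 [-0.001, 0.0, -0.224, 0.785, -0.547, 0.001]
```

play_rows --pt "0 0 -0.224 0.785 -0.547 0 0" --pt "0 0 -0.224 0.785 -0.547 0 0" --pt "0 0 -0.224 0.785 -0.547 0 0" --pt "0 0 -0.224 0.785 -0.547 0 0" --pt "0 0 -0.224 0.785 -0.547 0 0" --pt "0 0 -0.224 0.785 -0.547 0 0" --pt "0 0 -0.224 0.785 -0.547 0 0" --pt "0 0 -0.224 0.785 -0.547 0 0" --pt "0 0 -0.224 0.785 -0.547 0 0"

```text
clock: 2.1
eef_pos: [0.5002, -0.12, 0.2806]
tool_rot: [0.843, 0.537, -0.0, 0.0]
contact_force: [1.0, 0.7, 0.4]
grip_width: 0.997
finger_force: 0.0
```

```bash
python3 g.py 0.507,0.1655,0.20,-4.1 
```

```text
pos [ 0.5002 -0.12    0.2806] yawY -25.0 tilt 0.04 F [1.  0.7 0.4] w 0.997 ff 0.0 t 2.1
0.507,0.1655,0.20,-4.1 [-0.0, 0.0, -0.232, 0.872, -0.382, 0.268]
```

play_rows --pt "0 0 -0.232 0.872 -0.382 0 0.45" --pt "0 0 -0.232 0.872 -0.382 0 0.45" --pt "0 0 -0.232 0.872 -0.382 0 0.45" --pt "0 0 -0.232 0.872 -0.382 0 0.45" --pt "0 0 -0.232 0.872 -0.382 0 0.45" --pt "0 0 -0.232 0.872 -0.382 0 0.45" --pt "0 0 -0.232 0.872 -0.382 0.268 0.45" --pt "0 0 -0.232 0.872 -0.382 0.268 0.45" --pt "0 0 -0.232 0.872 -0.382 0.268 0.45" --pt "0 0 -0.232 0.872 -0.382 0.268 0.45" --pt "0 0 -0.232 0.872 -0.382 0.268 0.45"

```text
clock: 3.2
eef_pos: [0.508, 0.1674, 0.2023]
tool_rot: [0.732, 0.682, 0.002, 0.001]
contact_force: [-0.1, -0.8, 0.4]
grip_width: 0.55
finger_force: 0.0
```

```bash
python3 g.py 0.507,0.1655,0.073,-4.1; python3 - <<'E'
from h import *
a=cap('scene')['image'][100:260,330:450,::-1]; b=cap('top')['image'][140:300,200:320,::-1]
cv2.imwrite('pics/c2.png',cv2.resize(np.hstack([b,a]),None,fx=3.3,fy=3.3,interpolation=cv2.INTER_CUBIC))
E
```

```text
pos [0.508  0.1674 0.2023] yawY -4.0 tilt 0.2 F [-0.1 -0.8  0.4] w 0.55 ff 0.0 t 3.2
0.507,0.1655,0.073,-4.1 [0.002, -0.001, 0.001, -0.007, -0.004, 0.431]
```

View pics/c2.png

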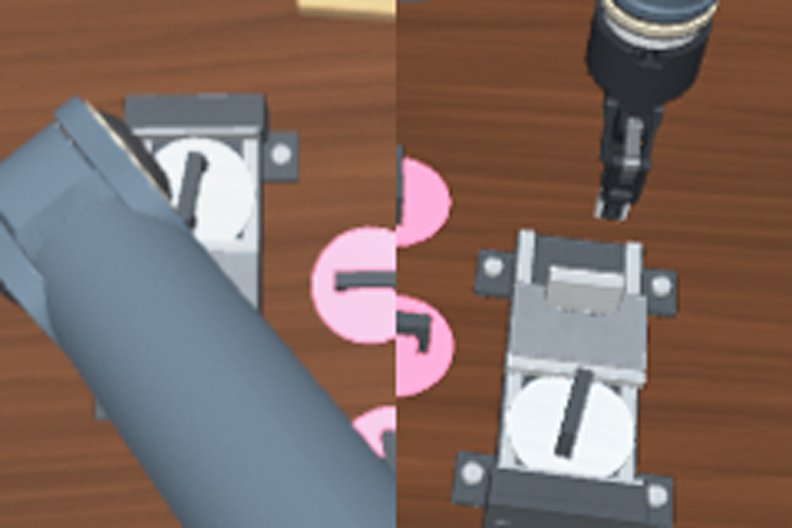

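The scene crop shows the gripper above the grip plate with its jaws half shut. The top view is blocked by the arm. I lower it to straddle the plate.

play_rows --pt "0 0 0 0 0 0.1 0.45" --pt "0 0 0 0 0 0.2 0.45" --pt "0 0 0 0 0 0.26 0.45" --pt "0 0 0 0 0 0.31 0.45" --pt "0 0 0 0 0 0.35 0.45" --pt "0 0 0 0 0 0.39 0.45" --pt "0 0 0 0 0 0.42 0.45" --pt "0 0 0 0 0 0.42 0.45"

```text
clock: 4.1
eef_pos: [0.5058, 0.1675, 0.0735]
tool_rot: [0.731, 0.683, -0.001, -0.0]
contact_force: [0.1, -1.0, -0.4]
grip_width: 0.55
finger_force: 0.0
```

```bash
python3 g.py 0.441,0.1702,0.073,-4.1; python3 - <<'E'
from h import *
a=cap('scene')['image'][100:260,330:450,::-1]
cv2.imwrite('pics/c3.png',cv2.resize(a,None,fx=3.6,fy=3.6,interpolation=cv2.INTER_CUBIC))
E
```

```text
pos [0.5058 0.1675 0.0735] yawY -3.9 tilt 0.1 F [ 0.1 -1.  -0.4] w 0.55 ff 0.0 t 4.1
0.441,0.1702,0.073,-4.1 [-0.001, 0.0, 0.002, -0.006, -0.216, 0.002]
```

View pics/c3.png

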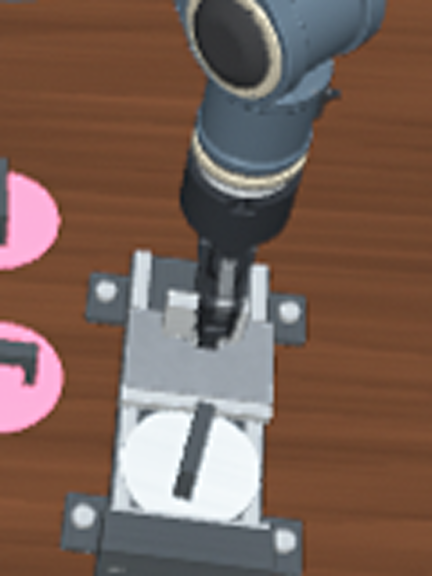

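The front finger at crop (215,335) is standing before the grip plate at (185,310). I pull towards the robot along tool −y.

play_rows --pt "0 0 0 0 -0.03 0 0.45" --pt "0 0 0 0 -0.05 0 0.45" --pt "0 0 0 0 -0.075 0 0.45" --pt "0 0 0 0 -0.1 0 0.45" --pt "0 0 0 0 -0.125 0 0.45" --pt "0 0 0 0 -0.15 0 0.45" --pt "0 0 0 0 -0.175 0 0.45" --pt "0 0 0 0 -0.2 0 0.45" --pt "0 0 0 0 -0.22 0 0.45" --pt "0 0 0 0 -0.225 0 0.45" --pt "0 0 0 0 -0.225 0 0.45"

```text
clock: 5.25
eef_pos: [0.4379, 0.1724, 0.0742]
tool_rot: [0.731, 0.683, -0.001, -0.0]
contact_force: [0.8, 0.7, 1.2]
grip_width: 0.554
finger_force: 0.6
```

play_rows --pt "0 0 0 0 0.02 0 0.45" --pt "0 0 0 0 0.02 0 0.45" --pt "0 0 0 0 0.02 -0.1 0.45" --pt "0 0 0 0 0.02 -0.2 0.45" --pt "0 0 0 0 0.02 -0.35 0.45" --pt "0 0 0 0 0.02 -0.45 0.2" --pt "0 0 0 0 0.02 -0.45 0"

```text
clock: 5.95
eef_pos: [0.4468, 0.1732, 0.213]
tool_rot: [0.731, 0.682, 0.003, 0.001]
contact_force: [0.1, 0.4, -0.4]
grip_width: 0.87
finger_force: 0.0
```

```bash
python3 - <<'E'
from h import *
from m import blob
c=cap('scene');W=cloud(c); Z=W[...,2]; m=np.zeros_like(Z,bool); m[200:255,355:412]=1
hsv=cv2.cvtColor(c['image'],cv2.COLOR_RGB2HSV)
blob(W,m&(Z>.067)&(Z<.084)&(hsv[...,2]<110),'handle')
blob(W,m&(Z>.033)&(Z<.043)&(hsv[...,2]>170),'disc')
cv2.imwrite('pics/c4.png',cv2.resize(c['image'][100:260,330:450,::-1],None,fx=3.6,fy=3.6,interpolation=cv2.INTER_CUBIC))
E
python3 g.py 0.613,0.159,0.20,76.5 0.56,0.16,0.2,40
```

```text
== top table z -0.0002
rim n 221 med [ 0.5947 -0.1593  0.0995] z [0.0957 0.1025]
   rect mm [ 594.9 -157.1] [94.4 94.4] 84.3
   circ (array([ 0.5955, -0.1569]), 0.0453)
handle top+side n 117 med [0.6121 0.1585 0.0781] z [0.0731 0.081 ]
   rect mm [611.2 159.3] [14.2 59.1] 76.2
handle top n 112 med [0.6121 0.1587 0.0782] z [0.0741 0.0811]
   rect mm [611.2 159.3] [14.2 59.1] 76.2
disc n 522 med [0.6182 0.1418 0.0381] z [0.0343 0.0416]
   rect mm [617.9 155.8] [93.2 87.5] 86.1
grip plate n 0 med [nan nan nan] z nan
   rect mm [0. 0.] [0. 0.] 0.0
jaws top n 678 med [0.6715 0.1394 0.055 ] z [0.0513 0.0585]
   rect mm [604.9 160.9] [118.6 181.7] 85.3
== scene table z -0.0003
rim n 255 med [ 0.5991 -0.1584  0.099 ] z [0.0953 0.1023]
   rect mm [ 599.1 -157.3] [94.6 95.4] 54.9
   circ (array([ 0.5988, -0.1576]), 0.0451)
handle top+side n 123 med [0.6181 0.1577 0.077 ] z [0.0704 0.0803]
   rect mm [615.3 158.6] [14.  61.7] 76.3
handle top n 116 med [0.6152 0.1585 0.0773] z [0.0742 0.0803]
   rect mm [615.3 158.6] [14.  61.6] 76.3
disc n 786 med [0.6145 0.157  0.0379] z [0.0347 0.0409]
   rect mm [611.8 158.4] [98.  86.2] 85.9
grip plate n 83 med [0.5121 0.1535 0.0945] z [0.0896 0.0995]
   rect mm [512.4 167.7] [53.  52.8] 37.9
jaws top n 1518 med [0.5639 0.1573 0.0545] z [0.0511 0.0577]
   rect mm [595.3 160.3] [119.8 210. ] 86.2
handle n 90 med [0.6178 0.1571 0.0773] z [0.0717 0.0803]
   rect mm [613.6 157.6] [11.5 59.7] 75.0
disc n 792 med [0.6145 0.1556 0.0377] z [0.0348 0.0408]
   rect mm [585.1 160.3] [ 98.6 136.9] 85.8
pos [0.4456 0.1722 0.2107] yawY -4.0 tilt 0.16 F [-0.1  0.4 -0.7] w 0.946 ff 0.0 t 6.0
0.613,0.159,0.20,76.5 [0.002, 0.001, -0.894, -0.005, 0.56, 0.037]
0.56,0.16,0.2,40 [0.002, 0.0, -0.488, -0.014, 0.383, 0.037]
  return np.nanmean(a, axis, out=out, keepdims=keepdims)
  return np.nanmean(a, axis, out=out, keepdims=keepdims)
```

View pics/c4.png

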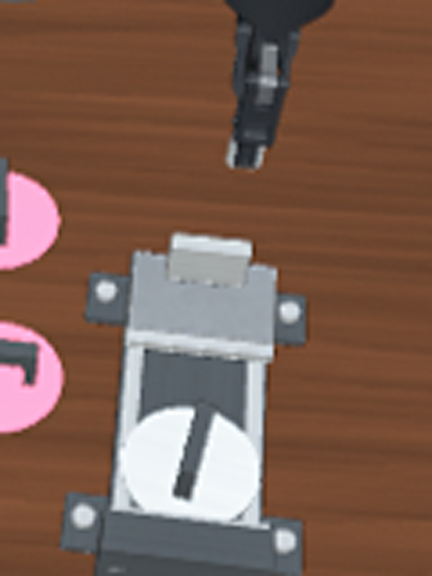

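The jaw is about 50 mm open and the lid hasn't moved: handle at crop (195,450), jaw lip now at (200,345). I go above the handle with the tool y across the bar.

play_rows --pt "0 0 -0.893 -0.005 0.56 0.037 0" --pt "0 0 -0.893 -0.005 0.56 0.037 0" --pt "0 0 -0.893 -0.005 0.56 0.037 0" --pt "0 0 -0.893 -0.005 0.56 0.037 0" --pt "0 0 -0.893 -0.005 0.56 0.037 0" --pt "0 0 -0.893 -0.005 0.56 0.037 0" --pt "0 0 -0.893 -0.005 0.56 0.037 0" --pt "0 0 -0.893 -0.005 0.56 0.037 0" --pt "0 0 -0.893 -0.005 0.56 0.037 0" --pt "0 0 -0.893 -0.005 0.56 0.037 0" --pt "0 0 -0.893 -0.005 0.56 0.037 0" --pt "0 0 -0.893 -0.005 0.56 0.037 0"

```text
clock: 7.2
eef_pos: [0.6117, 0.1586, 0.1967]
tool_rot: [0.118, 0.993, -0.0, -0.001]
contact_force: [-0.1, 1.0, -0.2]
grip_width: 0.997
finger_force: 0.0
```

```bash
python3 g.py 0.613,0.159,0.053,76.4
```

```text
pos [0.6117 0.1586 0.1967] yawY 76.4 tilt 0.17 F [-0.1  1.  -0.2] w 0.997 ff 0.0 t 7.2
0.613,0.159,0.053,76.4 [-0.001, -0.002, -0.0, -0.005, 0.003, 0.479]
```

play_rows --pt "0 0 0 -0.005 0.003 0.12 0" --pt "0 0 0 -0.005 0.003 0.22 0" --pt "0 0 0 -0.005 0.003 0.3 0" --pt "0 0 0 -0.005 0.003 0.36 0" --pt "0 0 0 -0.005 0.003 0.41 0" --pt "0 0 0 -0.005 0.003 0.45 0" --pt "0 0 0 -0.005 0.003 0.478 0" --pt "0 0 0 -0.005 0.003 0.478 0" --pt "0 0 0 -0.005 0.003 0.478 0"

```text
clock: 8.1
eef_pos: [0.6146, 0.1597, 0.0555]
tool_rot: [0.118, 0.993, 0.0, 0.0]
contact_force: [-0.0, 0.3, 0.2]
grip_width: 1.004
finger_force: 0.0
```

```bash
python3 g.py 0.613,0.159,0.053,76.4;  python3 - <<'E'
from h import *
a=cap('scene')['image'][130:270,330:450,::-1]; b=cap('top')['image'][140:280,200:320,::-1]
cv2.imwrite('pics/c5.png',cv2.resize(np.hstack([b,a]),None,fx=3.3,fy=3.3,interpolation=cv2.INTER_CUBIC))
E
```

```text
pos [0.6146 0.1597 0.0555] yawY 76.4 tilt 0.06 F [-0.   0.3  0.2] w 1.004 ff 0.0 t 8.1
0.613,0.159,0.053,76.4 [0.0, 0.001, 0.0, 0.004, -0.004, 0.008]
```

View pics/c5.png

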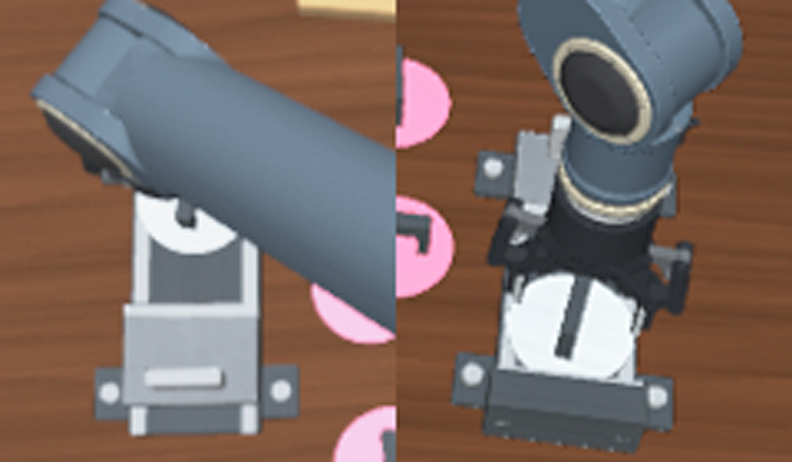

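The fingers at scene crop (512,300) and (640,325) straddle the bar at (572,315). I close on it.

play_rows --pt "0 0 0 0 0 0 0.5" --pt "0 0 0 0 0 0 0.7" --pt "0 0 0 0 0 0 1" --pt "0 0 0 0 0 0 1" --pt "0 0 0 0 0 0 1" --pt "0 0 0 0 0 0 1" --pt "0 0 0 0 0 0 1" --pt "0 0 0 0 0 0 1"

```text
clock: 9.0
eef_pos: [0.6142, 0.1593, 0.055]
tool_rot: [0.118, 0.993, -0.0, 0.0]
contact_force: [0.2, -0.8, 1.1]
grip_width: 0.149
finger_force: 60.3
```

play_rows --pt "0 0 0 0 0 -0.02 1" --pt "0 0 0 0 0 -0.05 1" --pt "0 0 0 0 0 -0.1 1" --pt "0 0 0 0 0 -0.16 1" --pt "0 0 0 0 0 -0.22 1" --pt "0 0 0 0 0 -0.28 1" --pt "0 0 0 0 0 -0.34 1" --pt "0 0 0 0 0 -0.38 1" --pt "0 0 0 0 0 -0.4 1" --pt "0 0 0 0 0 -0.4 1"

```text
clock: 10.0
eef_pos: [0.6145, 0.1596, 0.1758]
tool_rot: [0.118, 0.993, 0.0, 0.001]
contact_force: [-0.4, -0.4, -2.0]
grip_width: 0.153
finger_force: 59.9
```

```bash
python3 g.py 0.5975,-0.1572,0.175,76.4 0.605,0.0,0.175,76.4; python3 - <<'E'
from h import *
c=cap('scene'); W=cloud(c); Z=W[...,2]; hsv=cv2.cvtColor(c['image'],cv2.COLOR_RGB2HSV)
m=(Z>.135)&(Z<.165)&(hsv[...,2]>150)&(hsv[...,1]<60); m[:,:340]=0; m[:,440:]=0; m[:150]=0
p=W[m]; print(len(p),np.median(p,0).round(4)); A=np.c_[p[:,:2],np.ones(len(p))]; print('plane',np.linalg.lstsq(A,p[:,2],rcond=None)[0].round(3)); print(cv2.minAreaRect((p[:,:2]*1000).astype(np.float32)))
E
```

```text
pos [0.6145 0.1596 0.1758] yawY 76.4 tilt 0.08 F [-0.4 -0.4 -2. ] w 0.153 ff 59.9 t 10.0
0.5975,-0.1572,0.175,76.4 [0.0, 0.001, 0.0, -0.193, -1.04, 0.003]
0.605,0.0,0.175,76.4 [0.0, 0.001, 0.0, -0.094, -0.524, 0.003]
820 [0.626  0.1521 0.1586]
plane [-0.002  0.     0.16 ]
((621.457275390625, 157.89581298828125), (98.6721420288086, 86.34556579589844), 74.78832244873047)
```

The lid is lifted and level, with its origin at about 0.145. I carry it over the tin in two calls.

play_rows --pt "0 0 0 -0.015 -0.08 0 1" --pt "0 0 0 -0.03 -0.18 0 1" --pt "0 0 0 -0.055 -0.3 0 1" --pt "0 0 0 -0.075 -0.41 0 1" --pt "0 0 0 -0.094 -0.49 0 1" --pt "0 0 0 -0.094 -0.524 0 1" --pt "0 0 0 -0.094 -0.524 0 1"

```text
clock: 10.75
eef_pos: [0.6041, -0.0016, 0.1739]
tool_rot: [0.119, 0.993, -0.0, -0.001]
contact_force: [0.9, 0.6, -1.9]
grip_width: 0.148
finger_force: 59.8
```

```bash
python3 g.py 0.5975,-0.1572,0.175,76.4
```

```text
pos [ 0.6041 -0.0016  0.1739] yawY 76.3 tilt 0.11 F [ 0.9  0.6 -1.9] w 0.148 ff 59.8 t 10.75
0.5975,-0.1572,0.175,76.4 [-0.001, -0.001, -0.001, -0.102, -0.509, -0.003]
```

play_rows --pt "0 0 0 -0.015 -0.08 0 1" --pt "0 0 0 -0.03 -0.17 0 1" --pt "0 0 0 -0.055 -0.28 0 1" --pt "0 0 0 -0.075 -0.38 0 1" --pt "0 0 0 -0.095 -0.47 0 1" --pt "0 0 0 -0.102 -0.509 0 1" --pt "0 0 0 -0.102 -0.509 0 1" --pt "0 0 0 -0.102 -0.509 0 1"

```text
clock: 11.55
eef_pos: [0.5989, -0.1526, 0.1751]
tool_rot: [0.116, 0.993, 0.001, 0.0]
contact_force: [0.1, 1.0, -2.1]
grip_width: 0.148
finger_force: 59.8
```

```bash
python3 g.py 0.5975,-0.1572,0.12,76.4; python3 - <<'E'
from h import *
for n in('scene','top'):
    c=cap(n); W=cloud(c); Z=W[...,2]; hsv=cv2.cvtColor(c['image'],cv2.COLOR_RGB2HSV)
    near=np.hypot(W[...,0]-.597,W[...,1]+.157)<.08
    m=near&(Z>.145)&(Z<.17)&(hsv[...,2]>150)&(hsv[...,1]<60); p=W[m]
    r=near&(Z>.094)&(Z<.108); print(n,len(p),r.sum())
    if len(p)>50:
        print(np.median(p,0).round(4)); h=cv2.convexHull((p[:,:2]*1000).astype(np.float32)); print('disc circle',cv2.minEnclosingCircle(h),'ext',p.min(0).round(4),p.max(0).round(4))
        A=np.c_[p[:,:2],np.ones(len(p))]; print('plane',np.linalg.lstsq(A,p[:,2],rcond=None)[0].round(3))
    cv2.imwrite(f'pics/d{n}.png',cv2.resize(c['image'][130:270,200:320,::-1] if n=='scene' else c['image'][130:270,310:430,::-1],None,fx=3.3,fy=3.3,interpolation=cv2.INTER_CUBIC))
cv2.imwrite('pics/c6.png',np.hstack([cv2.imread('pics/dtop.png'),cv2.imread('pics/dscene.png')]))
E
```

```text
pos [ 0.5989 -0.1526  0.1751] yawY 76.6 tilt 0.11 F [ 0.1  1.  -2.1] w 0.148 ff 59.8 t 11.55
0.5975,-0.1572,0.12,76.4 [0.001, -0.0, 0.002, 0.001, -0.016, 0.183]
scene 761 146
[ 0.6111 -0.1444  0.1579]
disc circle ((599.23779296875, -151.77334594726562), 50.367088317871094) ext [ 0.5602 -0.2015  0.1509] [ 0.6488 -0.1033  0.1682]
plane [-0.004 -0.005  0.16 ]
top 590 84
[ 0.5768 -0.1387  0.1582]
disc circle ((593.012451171875, -149.43673706054688), 49.34247970581055) ext [ 0.5473 -0.1978  0.1516] [ 0.6194 -0.1012  0.169 ]
plane [-0.004 -0.001  0.161]
```

View pics/c6.png

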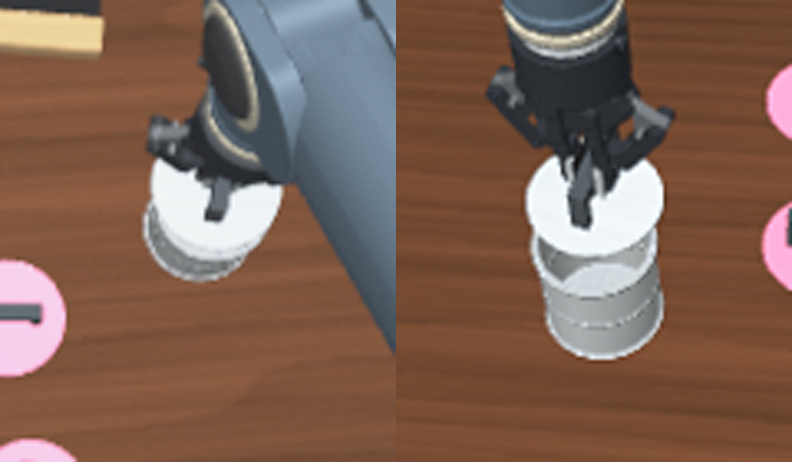

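The disc hangs level over the tin but about 6 mm short in y: the disc is at y ≈ −0.1515 and the rim at −0.157. I correct that and go down to just above the rim.

play_rows --pt "0 0 0 -0.003 -0.02 0 1" --pt "0 0 0 -0.003 -0.02 0.03 1" --pt "0 0 0 -0.003 -0.02 0.06 1" --pt "0 0 0 -0.003 -0.02 0.09 1" --pt "0 0 0 -0.003 -0.02 0.11 1" --pt "0 0 0 -0.003 -0.02 0.125 1" --pt "0 0 0 -0.003 -0.02 0.135 1" --pt "0 0 0 -0.003 -0.02 0.135 1" --pt "0 0 0 -0.003 -0.02 0.135 1"

```text
clock: 12.55
eef_pos: [0.5984, -0.1616, 0.1346]
tool_rot: [0.118, 0.993, -0.0, 0.0]
contact_force: [0.6, 0.1, -2.1]
grip_width: 0.153
finger_force: 59.9
```

```bash
cat > e.py <<'E'
from h import *
for n in('scene','top'):
    c=cap(n); W=cloud(c); Z=W[...,2]; hsv=cv2.cvtColor(c['image'],cv2.COLOR_RGB2HSV)
    near=np.hypot(W[...,0]-.597,W[...,1]+.157)<.065
    m=near&(Z>.098)&(Z<.125)&(hsv[...,2]>185)&(hsv[...,1]<60)
    k,l,st,_=cv2.connectedComponentsWithStats(m.astype(np.uint8)); m=l==1+st[1:,4].argmax(); p=W[m]
    A=np.c_[p[:,:2],np.ones(len(p))]; print(n,len(p),'medz',np.median(p[:,2]).round(4),'plane',np.linalg.lstsq(A,p[:,2],rcond=None)[0].round(3),'circ',cv2.minEnclosingCircle((p[:,:2]*1000).astype(np.float32)),'ext',p.min(0).round(4),p.max(0).round(4))
E
python3 e.py; python3 g.py
```

```text
scene 771 medz 0.1172 plane [-0.066 -0.036  0.151] circ ((598.0416870117188, -161.07220458984375), 50.99058532714844) ext [ 0.5632 -0.2106  0.098 ] [ 0.6473 -0.1112  0.124 ]
top 557 medz 0.1177 plane [ 0.009 -0.039  0.106] circ ((595.0943603515625, -159.18849182128906), 50.01592254638672) ext [ 0.5465 -0.2078  0.098 ] [ 0.622  -0.1099  0.1249]
pos [ 0.5984 -0.1616  0.1348] yawY 76.4 tilt 0.04 F [ 0.7 -0.1 -2.2] w 0.149 ff 59.9 t 12.65
```

It is now 2–3 mm past the centre, because the earlier view was still settling. I shift back and lower slowly to just short of seating.

play_rows --pt "0 0 0 0 0.008 0 1" --pt "0 0 0 0 0.008 0 1" --pt "0 0 0 0 0.008 0.006 1" --pt "0 0 0 0 0.008 0.012 1" --pt "0 0 0 0 0.008 0.018 1" --pt "0 0 0 0 0.008 0.024 1" --pt "0 0 0 0 0.008 0.028 1" --pt "0 0 0 0 0.008 0.031 1" --pt "0 0 0 0 0.008 0.033 1" --pt "0 0 0 0 0.008 0.033 1" --pt "0 0 0 0 0.008 0.033 1"

```text
clock: 13.75
eef_pos: [0.5987, -0.1593, 0.1246]
tool_rot: [0.118, 0.993, -0.0, 0.0]
contact_force: [0.2, -0.3, -3.1]
grip_width: 0.147
finger_force: 59.9
```

```bash
python3 e.py; python3 g.py
```

```text
scene 694 medz 0.1076 plane [-0.001 -0.001  0.108] circ ((599.66796875, -158.8048858642578), 50.744483947753906) ext [ 0.5635 -0.2076  0.0986] [ 0.6485 -0.1104  0.1245]
top 514 medz 0.1076 plane [-0.004 -0.005  0.11 ] circ ((594.3624877929688, -156.9958038330078), 49.093013763427734) ext [ 0.5481 -0.2046  0.1023] [ 0.6181 -0.1086  0.115 ]
pos [ 0.5988 -0.1593  0.1246] yawY 76.4 tilt 0.01 F [-0.3  0.5 -3.1] w 0.148 ff 59.9 t 13.85
```

The lid is centred to about 1 mm, with about 2.6 mm left to go.

play_rows --pt "0 0 0 0 0 0.002 1" --pt "0 0 0 0 0 0.004 1" --pt "0 0 0 0 0 0.006 1" --pt "0 0 0 0 0 0.007 1" --pt "0 0 0 0 0 0.008 1" --pt "0 0 0 0 0 0.009 1" --pt "0 0 0 0 0 0.009 1" --pt "0 0 0 0 0 0.009 1"

```text
clock: 14.65
eef_pos: [0.5987, -0.1593, 0.122]
tool_rot: [0.118, 0.993, -0.0, 0.0]
contact_force: [-1.8, -0.2, -0.6]
grip_width: 0.151
finger_force: 60.0
```

```bash
python3 e.py; python3 g.py
```

```text
scene 683 medz 0.105 plane [ 0.002 -0.002  0.103] circ ((598.7080688476562, -158.82179260253906), 50.9449462890625) ext [ 0.5634 -0.2079  0.0993] [ 0.6489 -0.1101  0.1227]
top 512 medz 0.1051 plane [-0.001  0.001  0.106] circ ((594.1804809570312, -156.9812774658203), 49.16069793701172) ext [ 0.5471 -0.2048  0.0995] [ 0.6182 -0.1089  0.1234]
pos [ 0.5987 -0.1594  0.122 ] yawY 76.4 tilt 0.02 F [ 0.2 -1.   0.3] w 0.146 ff 60.1 t 14.75
```

The disc top is at 0.105 and the load has gone to zero, so it is touching the rim. I press slightly more to be sure, then check.

play_rows --pt "0 0 0 0 0 0.001 1" --pt "0 0 0 0 0 0.002 1" --pt "0 0 0 0 0 0.002 1" --pt "0 0 0 0 0 0.002 1" --pt "0 0 0 0 0 0.002 1"

```text
clock: 15.25
eef_pos: [0.5989, -0.1593, 0.122]
tool_rot: [0.118, 0.993, -0.0, 0.0]
contact_force: [-3.3, 0.0, 5.3]
grip_width: 0.146
finger_force: 60.9
```

It is seated with about 7 N of bearing. I release and rise straight up.

play_rows --pt "0 0 0 0 0 0.001 0.8" --pt "0 0 0 0 0 0 0.6" --pt "0 0 0 0 0 0 0.5" --pt "0 0 0 0 0 0 0.4" --pt "0 0 0 0 0 0 0.4" --pt "0 0 0 0 0 -0.04 0.4" --pt "0 0 0 0 0 -0.1 0.4" --pt "0 0 0 0 0 -0.2 0.4" --pt "0 0 0 0 0 -0.35 0.4" --pt "0 0 0 0 0 -0.45 0.4" --pt "0 0 0 0 0 -0.45 0.4" --pt "0 0 0 0 0 -0.45 0.4"

```text
clock: 16.45
eef_pos: [0.5992, -0.1591, 0.2583]
tool_rot: [0.118, 0.993, -0.0, 0.002]
contact_force: [-0.4, -0.1, -0.3]
grip_width: 0.603
finger_force: 0.0
```

```bash
python3 e.py; python3 g.py; python3 - <<'E'
from h import *
c=cap('scene')['image']; cv2.imwrite('pics/c7.png',c[...,::-1])
E
```

```text
scene 828 medz 0.1049 plane [-0.001  0.006  0.106] circ ((598.6360473632812, -158.80137634277344), 51.41559982299805) ext [ 0.5519 -0.2082  0.098 ] [ 0.6494 -0.1109  0.1223]
top 873 medz 0.105 plane [-0.001  0.003  0.106] circ ((596.7913208007812, -157.6819305419922), 50.23735046386719) ext [ 0.5487 -0.2066  0.0993] [ 0.6449 -0.1089  0.1163]
pos [ 0.5981 -0.1594  0.2559] yawY 76.4 tilt 0.06 F [ 0.4 -0.4 -0.1] w 0.6 ff 0.0 t 16.55
```

View pics/c7.png

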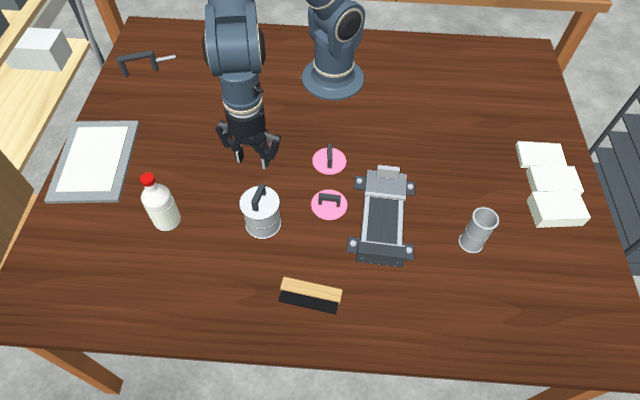

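The lid sits level on the wide tin at (262,205) with its disc top at z 0.105. The gripper is clear, and the bottle, squeegee and narrow tin are where they were. I hand the job in.

```bash
python3 -c "
from bench import manip; print(manip.job_done())"
```

```text
the job is handed in; nothing more can be done
None
```

The lid is seated level on the wide tin and released, the vise jaw is open about 50 mm, the narrow tin, bottle and squeegee look undisturbed, and the job is handed in (no verdict was returned).

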